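# Break the lid stay and shut the parts chest

### The job

Shut the small plywood parts chest on the workbench. Its lid is propped up by a locked folding stay: first press the red thumb grip at the stay's knee straight down until the knee folds, then push the lid down from behind until it lies fully shut. Do not disturb the things standing round the chest.

Things in the scene. Friction and masses are not known exactly. Their poses are not given: they have to be found in the camera images.
- chest: Plywood parts chest, fixed to the bench, 200 (x) by 240 (y) mm, rim 110 mm high, walls 10 mm, aluminium corners. Origin at the centre of its underside; x points from its front (robot side) to its hinge side, z up. A folding steel stay stands inside near the right-hand end (88 mm to the -y side of the middle), from the front rim up to the lid.
- chest_hinge (a point): Middle of the lid's hinge axis, on the far top rim of the chest (100 mm behind the chest's middle, 110 mm up). The axis runs along the chest's y.
- thumb_grip (a point): Centre of the red thumb grip at the knee: a bar 18 mm across, 32 mm long (lying along the chest's y), standing out sideways from the stay towards the chest's middle; its top is 9 mm above this point. It rides on the lower link (60 mm long, pinned near the front rim). Pressed 30 to 35 mm down (under 15 N; it drifts under 10 mm towards the hinge) it breaks the knee for good.
- stay_knee (a joint): Folding angle of the knee of the stay: 0 = locked (just over centre, on its stop), about 0.1 = dead straight, grows as it folds downwards (about 2 with the lid shut). While it is locked the lid cannot be lowered.
- lid (a joint): Turn of the lid, rad: 0 = standing open, 80 degrees above level (nearly upright, a little towards the robot); 1.396 = shut on the rim. Stiff hinge: once the stay is broken the lid stays wherever it is left and takes about 2 to 6 N at its free edge to push down.
- lid_push (a point): Point on the lid's outer face (the top when shut, facing away from the robot while open), in the middle of its width, 175 mm from the hinge axis and 25 mm from the free edge. The lid is 200 mm deep, 240 mm wide and 10 mm thick; its outer face lies 11 mm outside the hinge axis. Push here from behind and follow the lid round the hinge.
- tape_measure: Black tape measure, 37 x 80 x 69 mm high, standing loose to the right of the chest; leave it alone. Origin under its centre.
- can: Drinks can, 66 mm across, 119 mm high, standing loose to the left of the chest; leave it alone. Origin under its centre.
- glue_bottle: White glue bottle with a blue nozzle, 43 mm across, 128 mm high, standing loose to the right of the chest; leave it alone. Origin under its centre.

How it is judged:
On the way:
1. the knee of the stay is broken by pressing it, with the lid still standing (value of joint stay_knee above 0.35 rad and value of joint lid below 0.6 rad), for 0.1 s.
At the end, for the whole second after the job is handed in: The lid lies shut on the chest (within 5 degrees, that is 16 mm at its free edge) with the stay folded (value of joint lid above 1.31 rad and value of joint stay_knee above 1 rad); the robot touches nothing.
It fails at once if the tape measure is shifted or knocked over (distance of tape_measure from where it was at the start of the episode above 0.02 m or angle between tape_measure's own z axis and vertical above 0.3 rad).
It fails at once if the can is shifted or knocked over (distance of can from where it was at the start of the episode above 0.02 m or angle between can's own z axis and vertical above 0.3 rad).
It fails at once if the glue bottle is shifted or knocked over (distance of glue_bottle from where it was at the start of the episode above 0.02 m or angle between glue_bottle's own z axis and vertical above 0.3 rad).
It also fails if it takes over 42 s, if anything falls off the work surface, if the arm or the gripper's body presses on something with over 40 N, if the wrist force passes 120 N, or if a joint passes its speed limit or range.

### The arm

A 7-joint arm with a two-finger parallel gripper is mounted at the origin on a cart in front of the work surface, level with it; the furniture and walls round the work are solid. World frame = base frame: x ahead of the robot, y to its left, z up, the work surface at z = 0. Lengths are in m, angles in rad, forces in N, time in s.
With the tool pointing down it reaches from about 0.425 to 0.975 m from the base axis. Payload 16.7 kg.
Tool frame: the origin (TCP) lies midway between the tips of the shut fingers; the grasp point (between the pads) lies 19 mm behind it; y points along the fingers, x is the direction in which the jaws open and shut, and the axes are right-handed (so a half turn about y gives the same grasp; the last joint's range is limited). The gripper opens to 85 mm and grips with 20 to 120 N. Pads are 22 mm wide; open, the fingers measure 114 mm over their backs; the gripper's body (76 mm by 85 mm) begins 54 mm behind the grasp point. The pads swing forward as they close: fully open they stand 13 mm farther back than shut.
Start: joints at [-1.343, 0.426, 0.074, 1.606, -0.034, 1.111, -0.067], TCP at [0.249, 0.627, 0.231] pointing down, gripper open.
Joint ranges: [-2.85, 2.85], [-0.5, 2.14], [-1.23, 1.37], [0.21, 2.46], [-1.02, 4.16], [0.16, 2.05], [-2.73, 2.73]. Speed limits (rad/s): [1.89, 1.89, 2.39, 2.39, 3.01, 3.01, 3.01].

### API

Orientations are given as a unit quaternion [w, x, y, z].
In Python, from station import arm gives the robot as it stands.
- The arm moves only by the tool carry_out, never from a script. Its argument "motion" is text: rows parted by semicolons, each of 5 numbers parted by spaces: the shift along the tool's x, y, z in mm, then the turn about the tool's y in degrees, then the opening, from -1 (shut) to 1 (fully open). A call has 1 to 12 rows; each row shifts and turns the pose as measured when the row begins, along the tool's axes as they then stand; what a row does not reach is not made up. A row lasts 1/10 s, in which the tool goes at most 50 mm and 8.59 degrees, less where a joint would pass 70% of its speed; a pose out of reach is approached as far as the arm can. A call is refused whole if a number of a shift passes 50 or a number of a turn 8.59, either way. A call with a gripper value outside its range is refused whole. The fingers move at their own pace and stop on an object; the grip force is fixed at half the most. Time passes only in rows, so rows that do not move let the fingers close. It gives the time, the measured TCP pose, the force and the opening at its end, in the units of the state.
- arm.get_state(): the state, without advancing time (a new reading comes with each control period).
- arm.get_image(name): name is "side" or "top"; returns (picture, depth): 480x640x3 uint8, red, green, blue; 480x640 float32, m along the optical axis (not along the pixel's ray), 0 where there is no reading.
- arm.camera_params(name): a dict with "mtx" (3x3 intrinsics, pixels), "dist" ([k1, k2, p1, p2, k3] as OpenCV has them; the pictures are not rectified), "R" (3x3) and "t" (3): a world point X has camera coordinates R X + t. Camera axes: x right, y down, z forward; pixel columns grow to the right and rows downward; lengths in m; the calibration is good to about 2 mm. A picture is of the moment at which its call begins. camera_params takes no time and is no camera call.
- arm.sign_off(): hands the job in, once; it reports no verdict.
The state is a dict: "time": time; "qpos": joint angles; "dq": joint speeds; "joint_efforts": joint torques, N m; "position": TCP position; "orientation": TCP orientation; "ft_force": force on the tool from outside, world axes, zero at the start; "moment": the same for the moment, N m; "opening": opening from 0.0 (shut) to 1.0 (fully open).
Only numpy, scipy, OpenCV 4.12 (cv2) and the standard library are available. Lean on these libraries where they do the work, as an engineer would, in place of code of your own. Each camera call takes 0.05 s, during which the arm holds its last target. There are 200 camera calls.

## Working session

There is one attempt and no reset: what is moved stays moved. The work goes in short steps, Python scripts to look and compute and a tool call to move; the robot and the scene stay as the last step left them, time stands still between calls to the robot, and variables do not carry over. Pictures are saved under pics/ and viewed, about 8 in all and at most 12, crops included, and the job is handed in when it is done.

Besides the shell and the picture viewer there is one more tool, called after "Emit:" as name(argument=value, ...), one argument or row to a line, values as JSON. carry_out: Moves the arm, as the interface text tells. Its arguments: {"type":"object","properties":{"motion":{"type":"string"}},"required":["motion"]}

```bash
ls; mkdir -p pics; cat > h.py <<'E'
import numpy as np, cv2
from station import arm
def world(name, uv, depth):
    p=arm.camera_params(name); K=np.array(p["mtx"],float); D=np.array(p["dist"],float); R=np.array(p["R"]); t=np.array(p["t"])
    uv=np.asarray(uv,float).reshape(-1,1,2)
    n=cv2.undistortPoints(uv,K,D).reshape(-1,2)
    c=np.c_[n,np.ones(len(n))]*np.asarray(depth).reshape(-1,1)
    return (c-t)@R
def mask_pts(name,m,d):
    v,u=np.nonzero(m&(d>0)); return world(name,np.c_[u,v],d[v,u])
E
python3 - <<'E'
from h import *
s=arm.get_state(); print({k:np.round(v,3) for k,v in s.items()})
for n in("side","top"):
    im,d=arm.get_image(n); np.savez(f"pics/{n}0.npz",im=im,d=d)
    cv2.imwrite(f"pics/{n}0.png",im[:,:,::-1])
    p=arm.camera_params(n); print(n,np.round(-np.array(p["R"]).T@np.array(p["t"]),3),np.round(p["R"],2).tolist(),(d>0).mean())
E
```

```text
pics
{'time': np.float64(0.0), 'qpos': array([-1.343,  0.427,  0.074,  1.607, -0.034,  1.111, -0.067]), 'dq': array([ 0.   , -0.001, -0.   , -0.   ,  0.001,  0.001, -0.003]), 'joint_efforts': array([-1.0000e-03, -9.4980e+01,  3.7610e+00, -4.6354e+01,  1.9000e-02,
        1.0000e-02,  0.0000e+00]), 'position': array([0.249, 0.627, 0.231]), 'orientation': array([-0.585,  0.585,  0.397, -0.398]), 'ft_force': array([ 0.88 , -0.591, -1.04 ]), 'moment': array([-0.012,  0.019,  0.004]), 'opening': np.float64(0.998)}
side [ 0.122 -0.725  0.761] [[0.87, -0.48, 0.01], [-0.26, -0.48, -0.84], [0.41, 0.73, -0.55]] 0.9821354166666667
top [0.367 0.017 1.432] [[0.02, -1.0, -0.01], [-0.99, -0.02, -0.15], [0.15, 0.01, -0.99]] 0.99609375
```

View pics/side0.png

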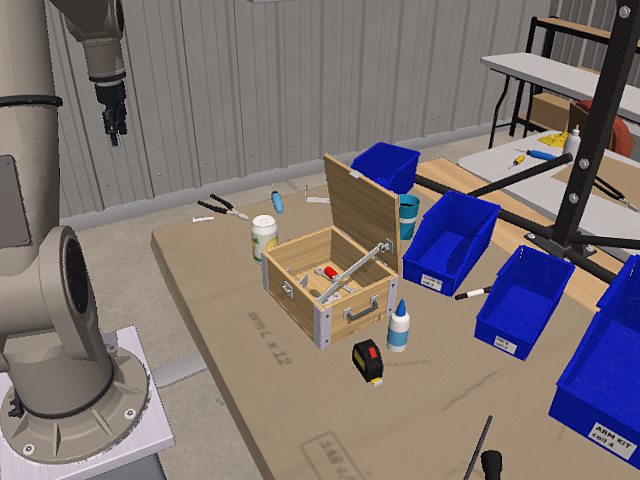

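View pics/top0.png

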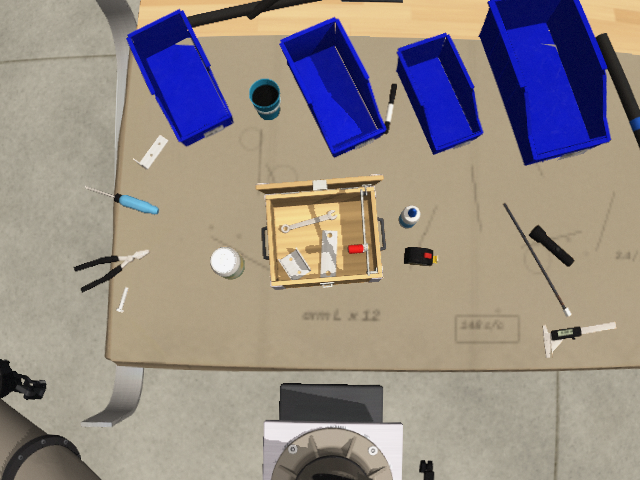

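```bash
python3 - <<'E'
from h import *
from scipy.spatial.transform import Rotation as Ro
s=arm.get_state(); print(np.round(Ro.from_quat(s['orientation'],scalar_first=True).as_matrix(),3))
D={n:np.load(f"pics/{n}0.npz") for n in("side","top")}
rays=[]
for n,(u0,u1,v0,v1) in {"side":(305,350,255,290),"top":(340,372,238,260)}.items():
    im,d=D[n]["im"],D[n]["d"]; h=cv2.cvtColor(im,cv2.COLOR_RGB2HSV)
    m=((h[...,0]<8)|(h[...,0]>172))&(h[...,1]>180)&(h[...,2]>80)
    b=np.zeros_like(m); b[v0:v1,u0:u1]=1; m&=b
    P=mask_pts(n,m,d); v,u=np.nonzero(m)
    print(n,m.sum(),"px",u.min(),u.max(),v.min(),v.max(),"med",np.round(np.median(P,0),4),"min",np.round(np.percentile(P,5,axis=0),4),"max",np.round(np.percentile(P,95,axis=0),4))
    c=np.array([[u.mean(),v.mean()]]); a=world(n,c,[0.])[0]; r=world(n,c,[1.])[0]-a; rays.append((a,r/np.linalg.norm(r)))
(a,r),(b,q)=rays; k=np.linalg.lstsq(np.c_[r,-q],b-a,rcond=None)[0]; print("tri",a+k[0]*r,b+k[1]*q)
# rim from top
im,d=D["top"]["im"],D["top"]["d"]
v,u=np.mgrid[160:310,240:460]; v=v.ravel();u=u.ravel()
P=world("top",np.c_[u,v],d[v,u]); z=P[:,2]
print("table z",np.round(np.median(world("top",np.c_[u,v],d[v,u])[(v>295)][:,2]),4))
m=(z>.103)&(z<.118); m2=np.zeros((480,640),np.uint8); m2[v[m],u[m]]=255
n_,l,st,_=cv2.connectedComponentsWithStats(m2); k=1+st[1:,4].argmax()
Q=P[m&(l[v,u]==k)]; rect=cv2.minAreaRect((Q[:,:2]*1000).astype(np.float32)); print("rim",np.median(Q[:,2]),rect,np.round(cv2.boxPoints(rect),1).tolist())
# lid top edge
m=(z>.285)&(z<.33); L=P[m]; print("lid edge",m.sum(),cv2.minAreaRect((L[:,:2]*1000).astype(np.float32)),np.percentile(L[:,2],[5,50,95]))
# objects, from top z clusters
for nm,(u0,u1,v0,v1),zl,zh in[("can",(205,250,240,285),.09,.13),("glue",(395,425,200,232),.06,.14),("tape",(398,445,240,270),.05,.08)]:
    o=(u>=u0)&(u<u1)&(v>=v0)&(v<v1)
    vv,uu=np.mgrid[v0:v1,u0:u1]; X=world("top",np.c_[uu.ravel(),vv.ravel()],d[vv.ravel(),uu.ravel()]); X=X[(X[:,2]>zl)&(X[:,2]<zh)]
    print(nm,len(X),np.round(X.min(0),3),np.round(X.max(0),3))
# things behind the chest: bins and cup
vv,uu=np.mgrid[10:165,130:490]; X=world("top",np.c_[uu.ravel(),vv.ravel()],d[vv.ravel(),uu.ravel()]); X=X[(X[:,2]>.02)]
for y0 in np.arange(-.35,.4,.05):
    w=X[(X[:,1]>y0)&(X[:,1]<y0+.05)]
    if len(w): i=w[:,0].argmin(); print("behind y",round(y0,2),"minx",np.round(w[i],3),"maxz",round(w[:,2].max(),3))
E
```

```text
[[ 0.369 -0.    -0.929]
 [ 0.929 -0.001  0.369]
 [-0.001 -1.    -0.   ]]
side 92 px 324 337 267 278 med [ 0.5301 -0.041   0.1456] min [ 0.525  -0.0533  0.139 ] max [ 0.5388 -0.0289  0.1487]
top 119 px 348 362 244 253 med [ 0.5326 -0.0373  0.146 ] min [ 0.5251 -0.0517  0.1391] max [ 0.5401 -0.0248  0.1514]
tri [ 0.53283649 -0.03792614  0.14191237] [ 0.53294435 -0.03797624  0.14192838]
table z 0.0002
rim 0.10932935015748386 ((564.9421997070312, 31.143081665039062), (204.58114624023438, 244.14610290527344), 5.58507776260376) [[451.29998779296875, 142.6999969482422], [475.0, -100.30000305175781], [678.5999755859375, -80.4000015258789], [654.9000244140625, 162.60000610351562]]
lid edge 853 ((632.2579345703125, 37.36225128173828), (21.678634643554688, 240.60958862304688), 5.760221004486084) [0.29641136 0.30720095 0.31100558]
can 748 [0.473 0.21  0.092] [0.539 0.276 0.127]
glue 300 [ 0.601 -0.185  0.06 ] [ 0.642 -0.144  0.132]
tape 335 [ 0.513 -0.211  0.05 ] [ 0.55  -0.161  0.072]
behind y -0.35 minx [ 0.802 -0.302  0.02 ] maxz 0.143
behind y -0.3 minx [ 0.784 -0.25   0.058] maxz 0.123
behind y -0.25 minx [ 0.776 -0.229  0.059] maxz 0.124
behind y -0.2 minx [ 0.838 -0.198  0.097] maxz 0.125
behind y -0.15 minx [ 0.815 -0.101  0.063] maxz 0.122
behind y -0.1 minx [ 0.79  -0.052  0.032] maxz 0.133
behind y -0.05 minx [ 0.768 -0.004  0.07 ] maxz 0.134
behind y -0.0 minx [0.367 0.017 1.432] maxz 1.432
behind y 0.05 minx [0.834 0.051 0.104] maxz 0.136
behind y 0.1 minx [0.861 0.149 0.105] maxz 0.136
behind y 0.15 minx [0.853 0.173 0.116] maxz 0.117
behind y 0.2 minx [0.872 0.202 0.109] maxz 0.115
behind y 0.25 minx [0.82  0.298 0.068] maxz 0.132
behind y 0.3 minx [0.795 0.344 0.07 ] maxz 0.134
behind y 0.35 minx [0.785 0.366 0.064] maxz 0.134
```

Emit:
carry_out(
  motion="0 0 0 7.8 -1;0 0 0 7.8 -1;0 0 0 7.8 -1;0 0 0 7.8 -1;0 0 0 7.8 -1;0 0 0 7.8 -1;0 0 0 7.8 -1;0 0 0 7.8 -1",
)

```text
time: 0.9
position: [0.2485, 0.6252, 0.2274]
orientation: [-0.704, 0.709, 0.021, -0.023]
ft_force: [-0.1, 0.3, -0.4]
opening: -0.001
```

```bash
cat >> h.py <<'E'
from scipy.spatial.transform import Rotation as Ro
C=np.array([.565,.031]); YAW=np.deg2rad(5.6); RX=np.array([[np.cos(YAW),np.sin(YAW)],[-np.sin(YAW),np.cos(YAW)]])
def st(target=None):
    "chest-frame TCP in mm (x,y,z), tool angle; shift to target in tool axes mm"
    s=arm.get_state(); p=np.array(s['position']); M=Ro.from_quat(s['orientation'],scalar_first=True).as_matrix()
    c=np.r_[RX@(p[:2]-C),p[2]]*1000
    print("t",round(float(s['time']),2),"chest mm",c.round(1),"tool x deg",round(np.degrees(np.arctan2(M[1,0],M[0,0])),2),"F",np.round(s['ft_force'],1),"q",np.round(s['qpos'],2),"open",round(float(s['opening']),2))
    if target is not None:
        d=np.array(target,float)-c; w=np.r_[RX.T@d[:2],d[2]]; print("tool shift",(M.T@w).round(1))
E
python3 -c "
from h import *
st((-36,-62,232))"
```

```text
t 0.9 chest mm [-257.   622.2  227.4] tool x deg 3.62 F [-0.1  0.3 -0.4] q [-1.51  0.44  0.31  1.62 -0.14  1.11 -1.1 ] open -0.0
tool shift [ 244.5   -0.8 -676.2]
```

Emit:
carry_out(
  motion="15 -1 -45 -1 -1;18 -1 -45 -1 -1;18 0 -45 0 -1;18 0 -45 0 -1;18 0 -45 0 -1;18 0 -45 0 -1;18 0 -45 0 -1;18 0 -45 0 -1;18 0 -45 0 -1;18 0 -45 0 -1;18 0 -45 0 -1;18 0 -45 0 -1",
)

```text
time: 2.1
position: [0.511, 0.0951, 0.2294]
orientation: [-0.703, 0.709, 0.035, -0.039]
ft_force: [0.5, 1.2, -0.6]
opening: 0.0
```

```bash
python3 -c "
from h import *
st((-36,-62,232))"
```

```text
t 2.1 chest mm [-47.5  69.1 229.4] tool x deg 6.02 F [ 0.5  1.2 -0.6] q [-0.84  0.2   0.61  1.98 -0.12  1.01 -0.07] open 0.0
tool shift [  10.5   -1.7 -131.2]
```

Emit:
carry_out(
  motion="3 0 -40 0 -1;3 0 -40 0 -1;3 0 -30 0 -1;2 0 -16 0 -1;0 0 -5 0 -1;0 0 0 0 -1;0 0 0 0 -1",
)

```text
time: 2.8
position: [0.5364, -0.0458, 0.2299]
orientation: [-0.703, 0.71, 0.032, -0.036]
ft_force: [-0.6, 0.2, -0.1]
opening: -0.002
```

```bash
python3 -c "
from h import *
st((-36,-62,160))
im,d=arm.get_image('side'); cv2.imwrite('pics/s1.png',cv2.resize(im[80:380,200:500,::-1],(600,600),interpolation=cv2.INTER_CUBIC))"
```

```text
t 2.8 chest mm [-35.9 -73.7 229.9] tool x deg 5.5 F [-0.6  0.2 -0.1] q [-0.62  0.24  0.68  1.94 -0.17  1.02  0.23] open -0.0
tool shift [ 0.3 69.8 12.3]
```

View pics/s1.png

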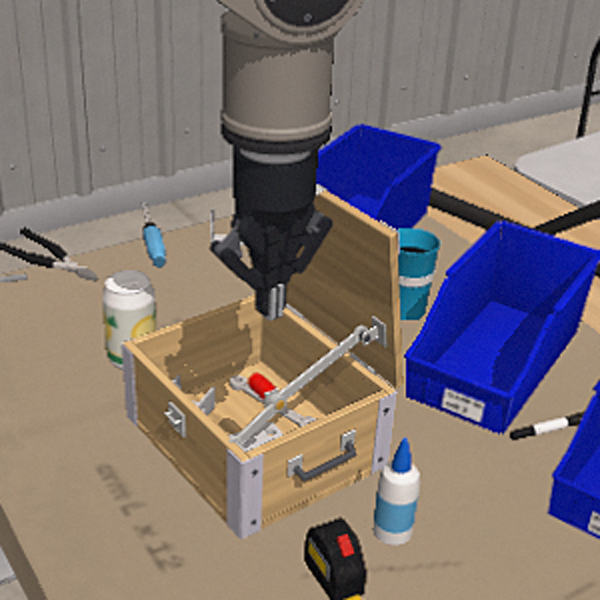

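Emit:
carry_out(
  motion="0 0 12 0 -1;0 25 0 0 -1;0 25 0 0 -1;0 15 0 0 -1;0 2 0 0 -1",
)

```text
time: 3.35
position: [0.5351, -0.0243, 0.1612]
orientation: [-0.704, 0.708, 0.036, -0.039]
ft_force: [0.3, 0.1, 0.2]
opening: -0.0
```

```bash
python3 -c "
from h import *
st((-36,-62,151))"
```

```text
t 3.35 chest mm [-35.1 -52.1 161.2] tool x deg 6.06 F [0.3 0.1 0.2] q [-0.6   0.33  0.64  2.01 -0.24  0.88  0.27] open -0.0
tool shift [-0.9 10.3 -9.8]
```

Emit:
carry_out(
  motion="-1 0 -5 0 -1;0 0 -3 0 -1;0 0 0 0 -1",
)

```text
time: 3.65
position: [0.5354, -0.0306, 0.1626]
orientation: [-0.704, 0.708, 0.037, -0.04]
ft_force: [0.0, 0.4, 0.4]
opening: -0.003
```

```bash
python3 -c "
from h import *
st((-36,-62,151))
im,d=arm.get_image('side'); cv2.imwrite('pics/s2.png',cv2.resize(im[200:350,250:410,::-1],(640,600),interpolation=cv2.INTER_CUBIC))"
```

```text
t 3.65 chest mm [-35.5 -58.4 162.6] tool x deg 6.22 F [0.  0.4 0.4] q [-0.59  0.33  0.64  2.01 -0.24  0.88  0.29] open -0.0
tool shift [-0.5 11.6 -3.5]
```

View pics/s2.png

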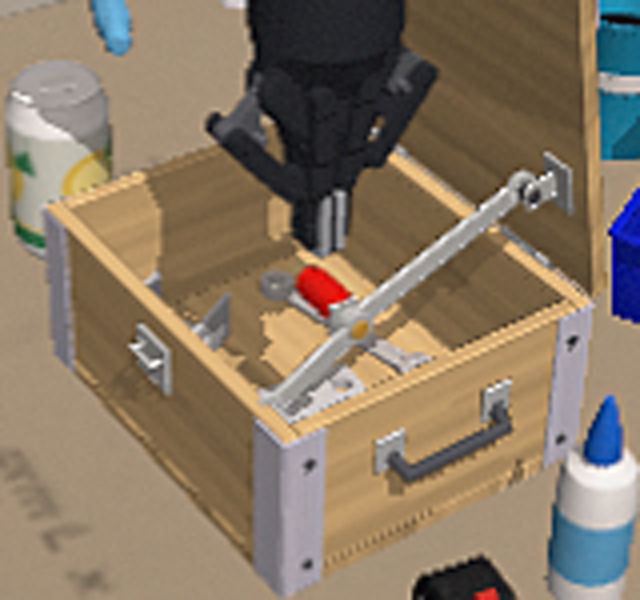

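Emit:
carry_out(
  motion="0 5 -3 0 -1;0 6 0 0 -1;0 6 0 0 -1;0 6 0 0 -1",
)

```text
time: 4.1
position: [0.5374, -0.0338, 0.1398]
orientation: [-0.704, 0.708, 0.039, -0.038]
ft_force: [2.7, 0.9, 2.9]
opening: 0.001
```

```bash
python3 -c "
from h import *
st((-36,-62,115))"
```

```text
t 4.1 chest mm [-33.8 -61.8 139.8] tool x deg 6.2 F [2.7 0.9 2.9] q [-0.57  0.36  0.62  2.03 -0.27  0.83  0.32] open 0.0
tool shift [-2.2 24.8 -0. ]
```

Emit:
carry_out(
  motion="0 6 0 0 -1;0 6 0 0 -1;0 6 0 0 -1;0 5 0 0 -1",
)

```text
time: 4.5
position: [0.5395, -0.0338, 0.1153]
orientation: [-0.704, 0.708, 0.04, -0.037]
ft_force: [2.3, 0.0, 5.3]
opening: -0.001
```

```bash
python3 -c "
from h import *
st((-36,-62,115))
im,d=arm.get_image('side'); cv2.imwrite('pics/s3.png',cv2.resize(im[200:350,250:410,::-1],(640,600),interpolation=cv2.INTER_CUBIC))"
```

```text
t 4.5 chest mm [-31.7 -62.  115.3] tool x deg 6.21 F [2.3 0.  5.3] q [-0.54  0.4   0.6   2.04 -0.31  0.78  0.35] open -0.0
tool shift [-4.3  0.3  0.1]
```

View pics/s3.png

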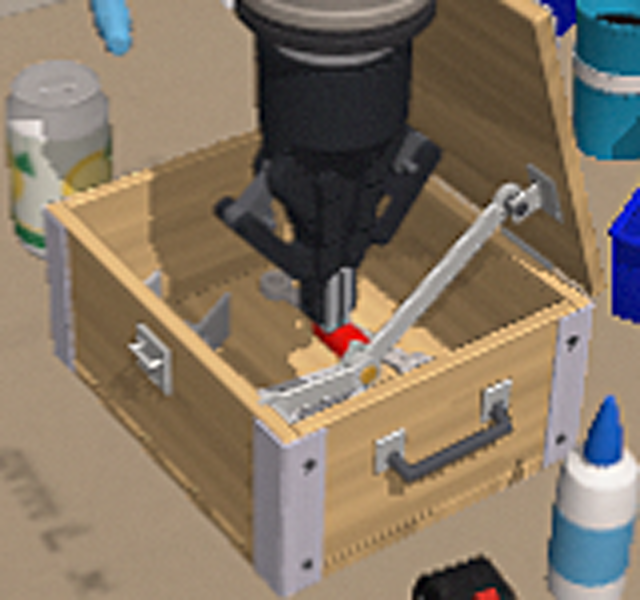

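Emit:
carry_out(
  motion="0 2 0 0 -1;0 0 0 0 -1;-8 -30 5 0 -1;-8 -45 5 0 -1;-5 -45 5 0 -1;0 -45 5 0 -1;0 -45 0 0 -1;0 -10 0 0 -1;0 0 0 0 -1",
)

```text
time: 5.45
position: [0.5094, -0.0156, 0.3363]
orientation: [-0.703, 0.709, 0.034, -0.041]
ft_force: [0.3, 0.5, -0.1]
opening: 0.002
```

```bash
python3 - <<'E'
from h import *
st((115,0,370))
im,d=arm.get_image('side'); cv2.imwrite('pics/s4.png',im[60:380,200:520,::-1])
im,d=arm.get_image('top')
v,u=np.mgrid[130:330,240:400]; v=v.ravel();u=u.ravel()
P=world("top",np.c_[u,v],d[v,u]); Q=np.c_[(P[:,:2]-C)@RX.T,P[:,2]]*1000
# lid points: y near +40..110 (clear of stay and arm)
m=(Q[:,1]>60)&(Q[:,1]<115)&(Q[:,2]>130)&(Q[:,2]<330)&(Q[:,0]>-20)&(Q[:,0]<130)
L=Q[m]; print(len(L)); i=L[:,2]>L[:,2].max()-12; print("lid edge zmax",L[:,2].max(),"x range near top",L[i,0].min(),L[i,0].max())
E
```

```text
t 5.45 chest mm [-59.9 -40.9 336.3] tool x deg 6.12 F [ 0.3  0.5 -0.1] q [-0.76  0.06  0.7   1.86 -0.04  1.24  0.06] open 0.0
tool shift [174.9 -35.9  39.1]
477
lid edge zmax 306.54962733926044 x range near top 32.625680219337845 45.5254137741258
```

View pics/s4.png

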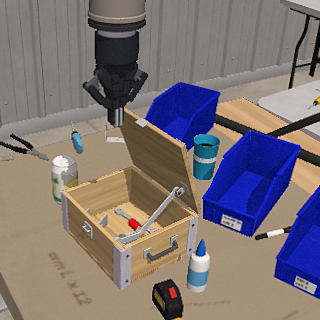

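Emit:
carry_out(
  motion="0 -45 0 0 -1;0 -15 15 0 -1;40 0 20 0 -1;45 0 5 0 -1;45 0 0 0 -1;25 0 0 0 -1;5 0 0 0 -1;0 0 0 0 -1",
)

```text
time: 6.35
position: [0.6659, 0.0424, 0.375]
orientation: [-0.702, 0.71, 0.025, -0.05]
ft_force: [-0.9, -0.0, -0.4]
opening: 0.002
```

```bash
python3 -c "
from h import *
st((100,0,275))"
```

```text
t 6.35 chest mm [101.6   1.5 375. ] tool x deg 6.04 F [-0.9 -0.  -0.4] q [-0.65  0.41  0.7   1.43 -0.25  1.43  0.16] open 0.0
tool shift [  2.  100.   -0.5]
```

Emit:
carry_out(
  motion="0 35 0 0 -1;0 35 0 0 -1;0 22 0 0 -1;0 5 0 0 -1;0 0 0 0 -1",
)

```text
time: 6.85
position: [0.6572, 0.0387, 0.2724]
orientation: [-0.702, 0.71, 0.022, -0.05]
ft_force: [-1.1, 0.1, -0.3]
opening: 0.003
```

```bash
python3 -c "
from h import *
st((69,0,276))
for n in ('side',):
  im,d=arm.get_image(n); cv2.imwrite('pics/s5.png',cv2.resize(im[100:300,250:450,::-1],(500,500)))"
```

```text
t 6.85 chest mm [ 92.5  -1.3 272.4] tool x deg 5.85 F [-1.1  0.1 -0.3] q [-0.64  0.46  0.67  1.59 -0.28  1.24  0.19] open 0.0
tool shift [-23.7  -2.7   1.4]
```

View pics/s5.png

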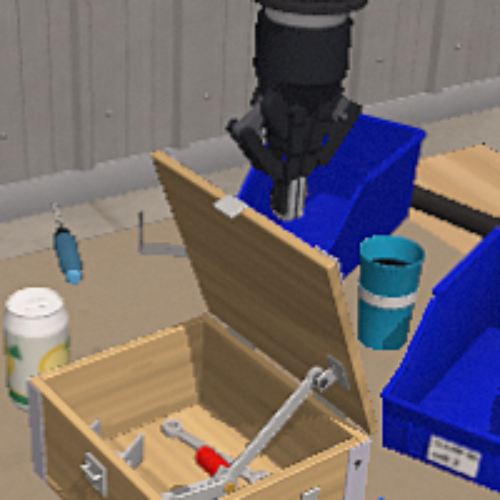

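Emit:
carry_out(
  motion="-18 0 0 0 -1;-12 0 0 0 -1;-15 3 0 0 -1;-15 5 0 0 -1;-14 7 0 0 -1",
)

```text
time: 7.4
position: [0.5846, 0.0306, 0.2669]
orientation: [-0.703, 0.71, 0.026, -0.046]
ft_force: [2.5, 0.7, -0.1]
opening: 0.002
```

```bash
python3 -c "
from h import *
st((12,0,249))"
```

```text
t 7.4 chest mm [ 19.5  -2.3 266.9] tool x deg 5.86 F [ 2.5  0.7 -0.1] q [-0.72  0.31  0.7   1.78 -0.21  1.15  0.15] open 0.0
tool shift [-7.  18.1  2.5]
```

Emit:
carry_out(
  motion="-9 16 1 0 -1;-9 16 1 0 -1;-9 12 0 0 -1;-9 12 0 0 -1;-9 12 0 0 -1",
)

```text
time: 7.9
position: [0.5393, 0.0276, 0.206]
orientation: [-0.705, 0.708, 0.031, -0.041]
ft_force: [1.6, 0.6, 0.5]
opening: -0.003
```

```bash
python3 -c "
from h import *
st((-35,0,192))"
```

```text
t 7.9 chest mm [-25.9  -0.9 206. ] tool x deg 5.87 F [1.6 0.6 0.5] q [-0.74  0.28  0.69  1.96 -0.21  0.99  0.15] open -0.0
tool shift [-8.9 14.1  1. ]
```

Emit:
carry_out(
  motion="-8 13 0 0 -1;-8 14 0 0 -1;-5 14 0 0 -1;-4 14 0 0 -1;-3 14 0 0 -1",
)

```text
time: 8.4
position: [0.5124, 0.0253, 0.1415]
orientation: [0.707, -0.706, -0.036, 0.037]
ft_force: [-0.7, -0.3, 2.1]
opening: -0.002
```

```bash
python3 -c "
from h import *
st((-58,0,121))"
```

```text
t 8.4 chest mm [-52.9  -0.6 141.5] tool x deg 5.89 F [-0.7 -0.3  2.1] q [-0.72  0.32  0.65  2.08 -0.27  0.82  0.2 ] open -0.0
tool shift [-5.1 20.5  0.6]
```

Emit:
carry_out(
  motion="-2 8 0 0 -1;-1 7 0 0 -1;0 5 0 0 -1;0 3 0 0 -1;0 2 0 0 -1",
)

```text
time: 8.9
position: [0.5105, 0.0253, 0.1204]
orientation: [0.709, -0.704, -0.036, 0.036]
ft_force: [-30.8, -0.8, 78.8]
opening: 0.004
```

```bash
python3 -c "
from h import *
st((-58,0,121))"
```

```text
t 8.9 chest mm [-54.8  -0.4 120.4] tool x deg 5.85 F [-30.8  -0.8  78.8] q [-0.69  0.35  0.63  2.1  -0.3   0.78  0.23] open 0.0
tool shift [-3.2 -0.6  0.4]
```

Fully down on its stop, with 79 N of force, so I retract.

Emit:
carry_out(
  motion="0 -8 0 0 -1;0 -25 0 0 -1;-5 -45 0 0 -1;-5 -45 0 0 -1;0 -45 0 0 -1;0 -20 0 0 -1;0 0 0 0 -1",
)

```text
time: 9.6
position: [0.5015, 0.0218, 0.3182]
orientation: [0.709, -0.703, -0.036, 0.034]
ft_force: [-0.6, 1.1, -0.0]
opening: -0.001
```

```bash
python3 - <<'E'
from h import *
st()
im,d=arm.get_image('side'); cv2.imwrite('pics/s6.png',im[60:420,160:520,::-1])
im,d=arm.get_image('top')
v,u=np.mgrid[150:310,200:460]; v=v.ravel();u=u.ravel()
P=world("top",np.c_[u,v],d[v,u]); Q=np.c_[(P[:,:2]-C)@RX.T,P[:,2]]*1000
for y in(-90,90):
  m=(abs(Q[:,1]-y)<20)&(abs(Q[:,0])<90)&(Q[:,2]<200); A=np.c_[Q[m][:,0],np.ones(m.sum())]; k=np.linalg.lstsq(A,Q[m][:,2],rcond=None)[0]
  print("lid y",y,m.sum(),"slope deg",np.degrees(np.arctan(k[0])),"z at front",k@[-95,1],"back",k@[90,1])
for nm,(u0,u1,v0,v1),zl,zh in[("can",(205,250,240,285),.09,.13),("glue",(395,425,200,232),.06,.14),("tape",(398,445,240,270),.05,.08)]:
    vv,uu=np.mgrid[v0:v1,u0:u1]; X=world("top",np.c_[uu.ravel(),vv.ravel()],d[vv.ravel(),uu.ravel()]); X=X[(X[:,2]>zl)&(X[:,2]<zh)]
    print(nm,len(X),np.round(X.min(0),3),np.round(X.max(0),3))
E
```

```text
t 9.6 chest mm [-64.1  -3.  318.2] tool x deg 5.72 F [-0.6  1.1 -0. ] q [-0.85  0.05  0.73  1.91 -0.04  1.19 -0.01] open -0.0
lid y -90 0 slope deg 0.0 z at front 0.0 back 0.0
lid y 90 864 slope deg -0.13734616974197758 z at front 120.97367477587531 back 120.5302024941892
can 749 [0.473 0.21  0.09 ] [0.538 0.275 0.125]
glue 296 [ 0.6   -0.185  0.061] [ 0.642 -0.144  0.131]
tape 332 [ 0.514 -0.21   0.05 ] [ 0.55  -0.158  0.071]
```

View pics/s6.png

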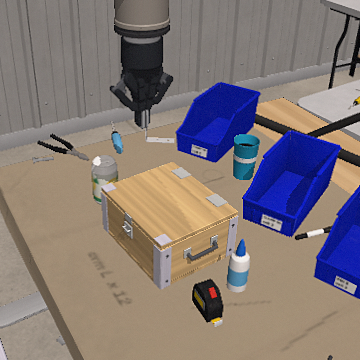

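The lid lies level in the picture, the three neighbours haven't moved, and the arm is clear.

```bash
python3 -c "
from h import *
print(arm.sign_off())"
```

```text
the job is handed in; nothing more can be done
None
```

The chest is shut and the job is handed in, after about 9.7 s of robot time. I pressed the thumb grip down about 36 mm with the shut fingers, using about 5 N, until the knee folded. I then went over the lid, pushed it from behind and followed it round until it sat on the rim.

- **Knee:** the pictures taken during and after the press showed it clearly folded. The lid still stood about 71° above level, roughly 0.16 rad. I had no direct reading of the knee angle.
- **Lid:** depth from the top camera puts it 121 mm high at the front and 120.5 mm at the back, a slope of about 0.1°, so it is fully shut. I could only measure the left end this way, because the arm hid the right end; the side picture shows it shut there too.
- **Neighbours:** the can, glue bottle and tape measure are where they started to within about 1 mm (3 mm for one edge of the tape measure) and are still upright.
- **Force:** the last press onto the stop was harder than needed, 79 N up and 31 N sideways at the fingertips. That is below the 120 N wrist limit. I judged from the geometry that only the fingertips were touching.
- **Arm:** at hand-in it hung free about 200 mm above the lid, with about 1 N on the wrist.

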